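# Let the limes into the bowl

## Task

Push the empty orange bowl across the bench until it stands under the mouth of the lime chute, then press down the red paddle of the rocking lever and keep it down so that the yellow gate lifts and both limes roll out into the bowl. Afterwards let the paddle come back up so that the gate shuts, leaving the bowl with the limes standing under the mouth. Only push and press with the fingers: do not lift or tip the bowl, do not touch the limes, and leave everything else on the bench where it is.

Things in the scene. Friction and masses are not known exactly. Their poses are not given: they have to be found in the camera images.
- dispenser: Fixed lime dispenser, up to 235 mm high. Origin: on the bench under the lever pivot; own +x from paddle to chute, z up. Base board 18 mm thick: own x -55..125, y -25..165 mm. Open steel trough (40 mm wide inside, walls 28 mm) along own y at x = +85 mm, from its closed end (y = 160 mm, 190 mm high) 12 degrees down to the open lip (y = -60 mm, 110 mm high). Lever along own x at y = 0.
- tilt (a joint): Tilt of the rocking lever, rad: 0 at rest (gate shut), grows as the red paddle is pressed, end stop 0.5. Pivot 185 mm above the dispenser's origin, axle along its y; paddle on -x side, yellow gate on +x. Sprung: paddle takes about 3 N to start, 6 N fully down, and rises by itself when released. From 0.4 on the gate clears the limes, which roll out by themselves within about a second.
- rocker: The rocking lever: aluminium bar 185 mm long, 22 mm wide, 10 mm thick, with the red paddle plate (50 mm along the bar, 56 mm wide, 10 mm thick) on top of its -x end and the yellow gate plate (24 mm wide, reaching 56 mm below the bar's middle) under its +x end. Origin: the pivot; own x along the bar, y along the axle; it tilts with the lever. Free space above the paddle.
- paddle_top (a point): Centre of the paddle's top face: at rest 90 mm from the pivot towards the dispenser's own -x and 200 mm above the bench; fully down it has sunk by about 45 mm.
- lip (a point): Middle of the lower edge of the trough at the open mouth, 110 mm above the bench, axes as the dispenser.
- catch (a point): Point on the bench 55 mm beyond the lip (towards the dispenser's own -y) and straight ahead of the trough: the limes fall here. The bowl's centre belongs here, within about 25 mm for a safe catch. Axes as the dispenser.
- bowl: Empty orange plastic bowl, round: rim diameter 130 mm, foot 92 mm, about 118 mm at 30 mm height; height 55 mm, wall 4 mm, about 160 g. Origin: centre of its underside, on the bench. Stands free, slides when pushed; starts 95 to 200 mm from the catch point, mostly on the dispenser's own -y side, with open bench around it.
- lime1: Small green lime, a ball of 34 mm diameter, 25 g, resting against the gate in the trough. Origin: its centre.
- lime2: Second lime, the same, in the trough behind the first. Origin: its centre.
- bowl_stack: Bystander: four-tier stack of red, yellow, green and blue lunch bowls with a white lid, 134 mm diameter, 178 mm high. Origin: centre of its underside.
- jebena: Bystander: dark clay coffee pot (jebena), body 124 mm diameter, 203 mm high with stopper, handle on own -y and spout on own +y reaching 80 mm out. Origin: centre of its underside.
- jar: Bystander: glass jar with a twist cap, 84 mm diameter, 130 mm high. Origin: centre of its underside.
- mug: Bystander: steel mug, 76 mm diameter, 85 mm high, handle on own +y. Origin: centre of its underside.
- scraper: Bystander: silicone scraper lying flat, about 240 mm long along own x, blade 55 mm wide, 12 mm high. Origin: on the bench below its middle.

How it is judged:
By the outcome, as a careful person would: the job done as asked, in the order asked, and still so for the second after the job is handed in, with the robot touching nothing.
It also fails if it takes over 54 s, if anything falls off the work surface, if the arm or the gripper's body presses on something with over 40 N, if the wrist force passes 120 N, or if a joint passes its speed limit or range.

## Robot

A 6-joint arm with a two-finger parallel gripper is mounted at the origin on the work surface. World frame = base frame: x ahead of the robot, y to its left, z up, the work surface at z = 0. Lengths are in mm, angles in rad, forces in N, time in s.
With the tool pointing down it reaches from about 425 to 1125 mm from the base axis. Payload 14.9 kg.
Tool frame: the origin (TCP) lies on the mounting face of the last link; the fingertips stand 191 mm ahead of it and the grasp point (between the pads) lies 172 mm ahead of it; z points along the fingers, y is the direction in which the jaws open and shut (so a half turn about z gives the same grasp; the last joint's range is limited). The gripper opens to 91 mm and grips with 3 to 60 N. Pads are 32 mm wide; open, the fingers measure 118 mm over their backs; the gripper's body (76 mm by 178 mm) begins 60 mm behind the grasp point.
Start: joints at [-1.178, 0.379, 1.734, -0, 1.028, -0.033], TCP at [289.133, -637.513, 404.732] pointing down, gripper open.
Joint ranges: [-2.77, 2.77], [-0.74, 2.19], [0, 2.66], [-1.06, 4.2], [0.31, 2.87], [-3.08, 3.08]. Speed limits (rad/s): [1.89, 1.89, 2.39, 3.14, 3.14, 3.14].

## Interface

Orientations are given as a rotation vector (axis times angle).
In Python, from cell import monitor, snapshot, manip, trace, tip_of gives the robot as it stands. The module is installed in compiled form; this text tells all that it offers.
- The arm moves only by the tool apply_moves, never from a script. Its argument "moves" is a list of rows, each an object of numbers: "x", "y", "z": the shift along the tool's x, y, z in units of 25 mm (1.0 is 25 mm); "rx", "ry", "rz": the turn, a rotation vector about the tool's x, y, z in units of 6 degrees (1.0 is 6 degrees); "hand": the opening, from 0 (shut) to 1 (fully open). In form: [{"x": .., "y": .., "z": .., "rx": .., "ry": .., "rz": .., "hand": ..}, ...]. A call has 1 to 10 rows; each row is the pose to reach, as a shift and turn from the pose commanded when the call began, along the tool's axes at that moment; what a row does not reach only later rows make up. A row lasts 1/12 s, in which the tool goes at most 41.7 mm and 7.16 degrees, less where a joint would pass 70% of its speed; a pose out of reach is approached as far as the arm can. A call with a gripper value outside its range is refused whole. The fingers move at their own pace and stop on an object; "grip_force" is the grip in N (left out, the last holds). Time passes only in rows, so rows that repeat a pose let the fingers close. It gives the time, the measured TCP pose, the force and the opening at its end, in the units of the state.
- monitor.state(): the state, without advancing time (a new reading comes with each control period).
- snapshot(name): name is "side" or "top"; returns a dict with "pixels" (480x640x3 uint8, red, green, blue), "fovy" (degrees; the focal length in pixels is half the picture's height over the tangent of half this angle, whatever the lens; pixels are square), "cx", "cy" (the principal point, pixels), "T" (4x4, takes a point from camera to world coordinates). Camera axes: x right, y down, z forward; pixel columns grow to the right and rows downward; lengths in mm; the calibration is good to about 2 mm. A picture is of the moment at which its call begins. There is no depth.
- manip.finish_job(): hands the job in, once; it reports no verdict.
Trained networks look in the newest picture that a camera, given by its name, has taken for a name from the list of things; names that differ only in an ending like _2 or _b are one class to them, and where a whole thing is asked for, a point or a joint stands for the part that bears it (a point fixed in the world has none). Each returns a list of dicts, best first, with "conf" (0 to 1); they miss things now and then, are a little off and sometimes report something else, mostly with a low value. They report only what shows in the picture. A call takes as long as a camera call.
- trace(label, camera): "region" (480x640 bool, what is visible of it) and "xy" ([column, row] in pixels, amid what is visible of it).
- tip_of(label, camera): "xy" ([column, row] in pixels: a listed point, or the origin of a listed thing).
The state is a dict: "t": time; "joint_positions": joint angles; "joint_velocities": joint speeds; "effort": joint torques, N m; "ee_pos": TCP position; "ee_rot": TCP orientation; "wrist_force": force on the tool from outside, world axes, zero at the start; "ft_torque": the same for the moment, N m; "gripper_width": opening from 0.0 (shut) to 1.0 (fully open).
Only numpy, scipy, OpenCV 4.12 (cv2) and the standard library are available. Lean on these libraries where they do the work, as an engineer would, in place of code of your own. Each camera call takes 0.05 s, during which the arm holds its last target.

## Working session

There is one attempt and no reset: what is moved stays moved. The work goes in short steps, Python scripts to look and compute and a tool call to move; the robot and the scene stay as the last step left them, time stands still between calls to the robot, and variables do not carry over. Pictures are saved under pics/ and viewed, and the job is handed in when it is done.

Besides the shell and the picture viewer there is one more tool, called after ">>>" by a JSON object that holds its "fn" and its "kwargs", one argument or row to a line. apply_moves: Moves the arm, as the interface text tells. Its arguments: {"type":"object","properties":{"moves":{"type":"array","items":{"type":"object","properties":{"x":{"type":"number"},"y":{"type":"number"},"z":{"type":"number"},"rx":{"type":"number"},"ry":{"type":"number"},"rz":{"type":"number"},"hand":{"type":"number"}}}},"grip_force":{"type":"number"}},"required":["moves"]}

```bash
mkdir -p pics; cat > h.py <<'E'
import numpy as np, cv2
from cell import monitor, snapshot, manip, trace, tip_of
def ray(s,xy):
    f=240/np.tan(np.radians(s["fovy"])/2)
    d=np.array([(xy[0]-s["cx"])/f,(xy[1]-s["cy"])/f,1.0]); T=np.array(s["T"])
    return T[:3,3],T[:3,:3]@d
def atz(s,xy,z):
    o,d=ray(s,xy); return o+d*(z-o[2])/d[2]
def proj(s,p):
    f=240/np.tan(np.radians(s["fovy"])/2); T=np.array(s["T"])
    c=T[:3,:3].T@(np.array(p)-T[:3,3]); return [s["cx"]+f*c[0]/c[2],s["cy"]+f*c[1]/c[2]]
def tri(s1,a,s2,b):
    o1,d1=ray(s1,a);o2,d2=ray(s2,b)
    A=np.stack([d1,-d2],1); t=np.linalg.lstsq(A,o2-o1,rcond=None)[0]
    p,q=o1+d1*t[0],o2+d2*t[1]; return (p+q)/2,np.linalg.norm(p-q)
def save(s,n): cv2.imwrite(f"pics/{n}.png",cv2.cvtColor(s["pixels"],cv2.COLOR_RGB2BGR))
E
python3 - <<'E'
from h import *
np.set_printoptions(precision=1,suppress=True)
S={n:snapshot(n) for n in("side","top")}
for n in S: save(S[n],n+"0"); print(n,np.array(S[n]["T"]).round(2).tolist(),S[n]["fovy"])
for l in ["dispenser","rocker","paddle_top","lip","catch","bowl","lime1","bowl_stack","jebena","jar","mug","scraper"]:
    r={n:tip_of(l,n) for n in S}
    for n in S: print(l,n,[(np.round(d["xy"],1).tolist(),round(d["conf"],2)) for d in r[n][:2]])
    if r["side"] and r["top"]:
        p,e=tri(S["side"],r["side"][0]["xy"],S["top"],r["top"][0]["xy"]); print("   tri",p,e)
print(monitor.state())
E
```

```text
side [[-0.96, -0.2, 0.2, 296.95], [-0.28, 0.7, -0.66, 689.6], [-0.01, -0.69, -0.72, 963.23], [0.0, 0.0, 0.0, 1.0]] 54.317998172202046
top [[0.03, -0.99, 0.13, 344.71], [-1.0, -0.03, 0.0, -88.46], [-0.0, -0.13, -0.99, 1597.54], [0.0, 0.0, 0.0, 1.0]] 53.906994606113244
dispenser side [([278.2, 357.8], 0.58), ([320.0, 177.3], 0.37)]
dispenser top [([236.3, 227.6], 0.87), ([247.4, 195.0], 0.56)]
   tri [548.6 193.1  -3.2] 1.9058078424164073
rocker side [([272.1, 310.0], 0.89)]
rocker top [([224.2, 218.5], 0.93), ([419.1, 287.4], 0.3)]
   tri [548.  196.2 191.4] 3.1188972139335
paddle_top side [([317.4, 313.8], 0.56)]
paddle_top top [([226.7, 246.7], 0.93)]
   tri [460.1 182.9 195.5] 8.369470808274261
lip side [([245.7, 302.8], 0.74)]
lip top [([244.7, 193.1], 0.73), ([418.8, 287.8], 0.4)]
   tri [638.3 148.7 119.8] 10.954929175855606
catch side []
catch top []
bowl side [([306.9, 273.9], 0.79)]
bowl top [([310.1, 223.2], 0.67)]
   tri [564.3 -60.    1.3] 10.340404407277074
lime1 side [([232.9, 321.4], 0.57), ([226.5, 337.4], 0.47)]
lime1 top [([209.8, 197.6], 0.55), ([221.1, 193.0], 0.5)
[... 363 characters left out ...]
8), ([417.8, 286.0], 0.27)]
mug side [([378.0, 286.2], 0.62)]
mug top [([306.1, 282.3], 0.9)]
   tri [367.9 -52.4  25.1] 0.6809728068655785
scraper side [([403.8, 199.0], 0.72), ([277.7, 358.1], 0.71)]
scraper top [([419.7, 287.8], 0.86), ([234.4, 231.7], 0.63)]
   tri [ 360.7 -434.5   -4.6] 1.014379773010604
{'t': 1.3, 'joint_positions': array([-1.2,  0.4,  1.7,  0. ,  1. , -0. ]), 'joint_velocities': array([ 0., -0.,  0., -0.,  0., -0.]), 'effort': array([  0. , -76.4, -43.5,   0.1,   0. ,  -0. ]), 'ee_pos': array([ 289.1, -637.5,  404.7]), 'ee_rot': array([-3.1, -0.7, -0. ]), 'wrist_force': array([ 1.1, -0.5,  1.2]), 'ft_torque': array([ 0., -0., -0.]), 'gripper_width': 1.000978763042519}
```

View pics/side0.png

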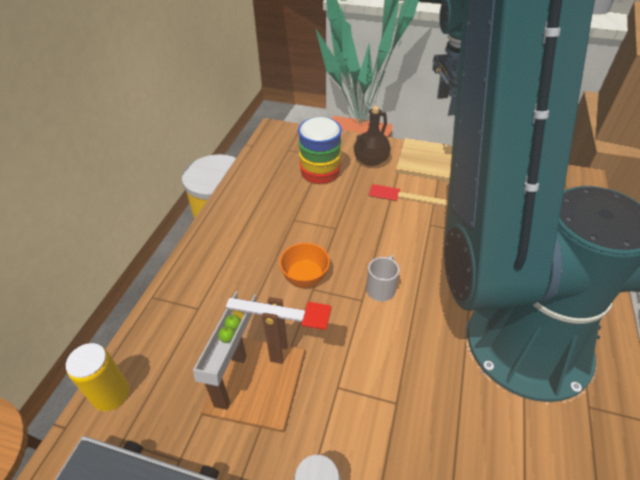

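View pics/top0.png

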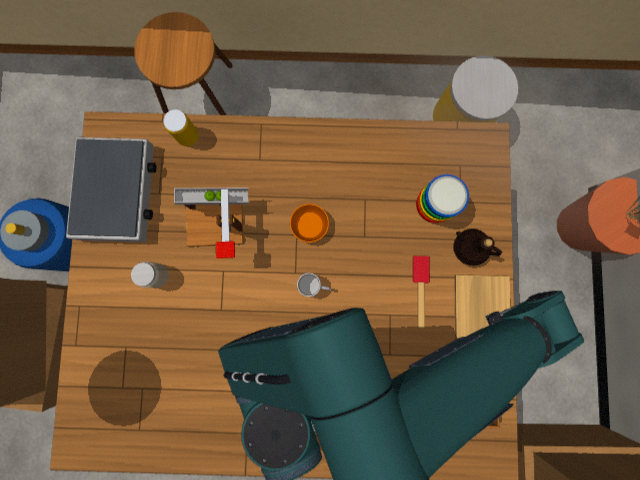

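```bash
python3 - <<'E'
from h import *
s=snapshot("top"); t=snapshot("side")
a=cv2.resize(s["pixels"][170:280,160:360],None,fx=4,fy=4,interpolation=cv2.INTER_CUBIC)
save({"pixels":a},"topz")
b=cv2.resize(t["pixels"][230:430,190:390],None,fx=3,fy=3,interpolation=cv2.INTER_CUBIC)
save({"pixels":b},"sidez")
E
```

```text
(no output)
```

View pics/topz.png

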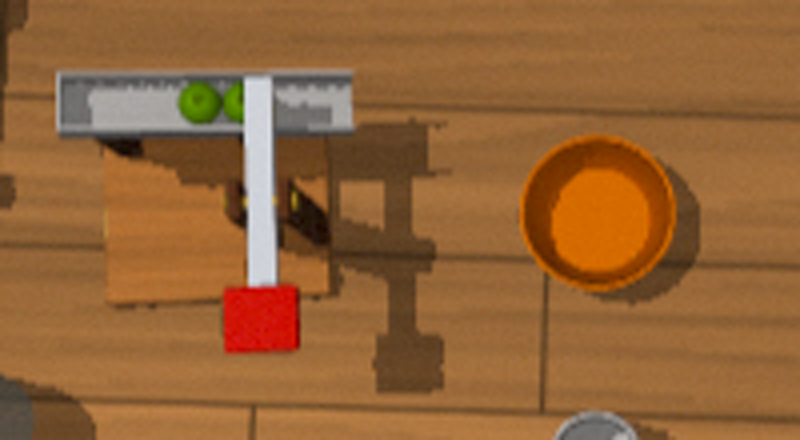

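View pics/sidez.png

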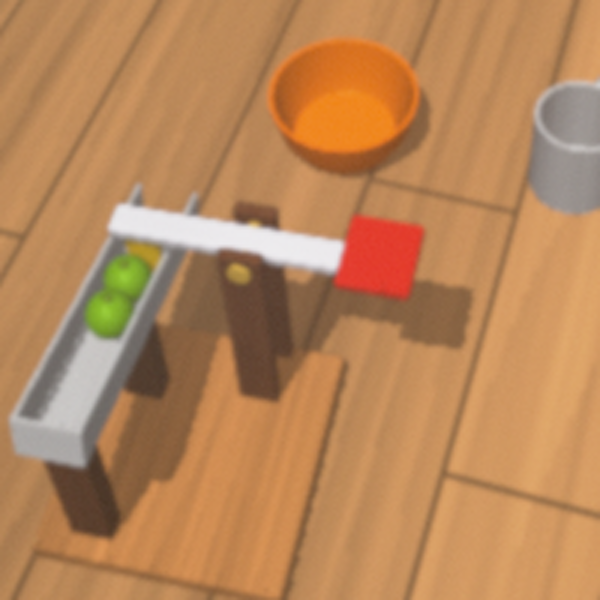

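```bash
cat > fit.py <<'E'
from h import *
from scipy.optimize import least_squares
np.set_printoptions(precision=1,suppress=True)
s=snapshot("top"); t=snapshot("side")
tp=lambda a:(a[0]/4+160-.4,a[1]/4+170-.4)
sd=lambda a:(a[0]/3+190-.3,a[1]/3+230-.3)
obs=[(s,tp((261,319)),(-90,0,200)),(t,sd((380,257)),(-90,0,200)),
(s,tp((330,295)),(-55,-25,18)),(s,tp((107,302)),(-55,165,18)),(t,sd((343,360)),(-55,-25,18)),(t,sd((283,597)),(-55,165,18)),
(s,tp((352.5,102)),(85,-56,137)),(t,sd((166,192)),(85,-56,137)),(s,tp((57,103)),(85,164,217))]
def W(q,p):
    c,n=np.cos(q[2]),np.sin(q[2]); return np.array([q[0]+c*p[0]-n*p[1],q[1]+n*p[0]+c*p[1],p[2]])
f=lambda q:np.concatenate([np.array(proj(S,W(q,p)))-x for S,x,p in obs])
r=least_squares(f,[548,194,0.05],loss="soft_l1",x_scale=[10,10,.05]);q=r.x
print(q,r.cost);print(f(q).reshape(-1,2))
for n,p in dict(paddle=(-90,0,200),lip=(85,-60,110),catch=(85,-115,0)).items(): print(n,W(q,p))
print("bowl",atz(s,tp((598,213)),55),atz(t,sd((344,97)),55))
for S,n in((s,"top"),(t,"side")):
    m=S["pixels"].astype(int); k=(m[...,0]>140)&(m[...,1]>50)&(m[...,1]<135)&(m[...,2]<30)
    print(n,k.sum()); 
E
python3 fit.py
python3 - <<'E'
from h import *
np.set_printoptions(precision=1,suppress=True)
st=snapshot("top");print({k:(v if not hasattr(v,'round') else v.round(3)) for k,v in monitor.state().items()})
r=tip_of("mug","top")[0]["xy"];print("mug",atz(st,r,0),atz(st,r,85));r=tip_of("jar","top")[0]["xy"];print("jar",atz(st,r,0))
E
```

```text
[545.7 191.8   0.1] 11.851740888657066
[[ 0.4  0. ]
 [ 0.5 -1.3]
 [ 1.  -0. ]
 [ 0.2 -0.1]
 [ 1.4 -1.5]
 [-1.5  0.6]
 [-1.1  0. ]
 [ 0.4  1.7]
 [-5.  -3.4]]
paddle [455.9 186.6 200. ]
lip [634.1 136.9 110. ]
catch [637.3  82.    0. ]
bowl [562.9 -56.8  55. ] [562.4 -54.2  55. ]
top 885
side 272
{'t': 1.55, 'joint_positions': array([-1.2,  0.4,  1.7, -0. ,  1. , -0. ]), 'joint_velocities': array([-0.,  0.,  0.,  0., -0.,  0.]), 'effort': array([  0. , -76.4, -43.5,   0.1,   0. ,  -0. ]), 'ee_pos': array([ 289.1, -637.5,  404.7]), 'ee_rot': array([-3.1, -0.7,  0. ]), 'wrist_force': array([-1.1,  0.6,  0.2]), 'ft_torque': array([-0., -0.,  0.]), 'gripper_width': 0.9967037811346089}
mug [356.1 -58.2   0. ] [355.5 -59.8  85. ]
jar [372.9 454.8   0. ]
```

```bash
sed -i 's/(85,164,217)/(85,162,186)/' fit.py; cat > mv.py <<'E'
from h import *
from scipy.spatial.transform import Rotation as R
np.set_printoptions(precision=2,suppress=True)
def info():
    st=monitor.state();M=R.from_rotvec(st["ee_rot"]).as_matrix()
    print("t",st["t"],"pos",st["ee_pos"],"yaw tool x deg",np.degrees(np.arctan2(M[1,0],M[0,0])),"z",M[:,2],"F",st["wrist_force"],"j",st["joint_positions"],"w",st["gripper_width"])
    return st,M
def go(p,yaw):
    st,M=info(); d=M.T@(np.array(p)-st["ee_pos"])/25
    c,s=np.cos(np.radians(yaw)),np.sin(np.radians(yaw)); N=np.array([[c,s,0],[s,-c,0],[0,0,-1]])
    rv=np.degrees(R.from_matrix(M.T@N).as_rotvec())/6
    print("units xyz",d,"rot",rv)
E
python3 fit.py; python3 - <<'E'
from mv import *
a=np.array([562.5,-55.5]);b=np.array([637,82]);d=b-a;L=np.linalg.norm(d);u=d/L;y=np.degrees(np.arctan2(*u[::-1]));print(L,u,y)
p=a-u*125;print(p)
go([*p,404],y)
E
```

```text
[545.8 192.    0.1] 6.422390262918176
[[ 0.4 -0. ]
 [ 0.4 -1.2]
 [ 0.9 -0. ]
 [ 0.1 -0.1]
 [ 1.4 -1.5]
 [-1.5  0.7]
 [-1.1  0. ]
 [ 0.4  1.8]
 [-1.2 -1.3]]
paddle [455.9 186.7 200. ]
lip [634.1 137.1 110. ]
catch [637.4  82.1   0. ]
bowl [562.9 -56.8  55. ] [562.4 -54.2  55. ]
top 884
side 270
156.38574103798595 [0.48 0.88] 61.55035991033842
[ 502.95 -165.4 ]
t 1.75 pos [ 289.13 -637.51  404.7 ] yaw tool x deg 24.39445335355018 z [-0.  0. -1.] F [-0.56 -0.18 -0.04] j [-1.18  0.38  1.73 -0.    1.03 -0.03] w 1.0026867266161854
units xyz [ 15.59 -13.67   0.03] rot [-0.   -0.   -6.19]
```

>>> {"fn": "apply_moves", "kwargs": {
  "moves": [
    {"x": 15.6, "y": -13.67, "z": -1, "rz": -6.2, "hand": 1},
    {"x": 15.6, "y": -13.67, "z": -1, "rz": -6.2, "hand": 1},
    {"x": 15.6, "y": -13.67, "z": -1, "rz": -6.2, "hand": 1},
    {"x": 15.6, "y": -13.67, "z": -1, "rz": -6.2, "hand": 1},
    {"x": 15.6, "y": -13.67, "z": -1, "rz": -6.2, "hand": 1},
    {"x": 15.6, "y": -13.67, "z": -1, "rz": -6.2, "hand": 1},
    {"x": 15.6, "y": -13.67, "z": -1, "rz": -6.2, "hand": 1},
    {"x": 15.6, "y": -13.67, "z": -1, "rz": -6.2, "hand": 1},
    {"x": 15.6, "y": -13.67, "z": -1, "rz": -6.2, "hand": 1},
    {"x": 15.6, "y": -13.67, "z": -1, "rz": -6.2, "hand": 1}
  ]
}}

```text
invalid input
```

```bash
python3 - <<'E'
from mv import *
go([503,-165,404],61.55)
E
```

```text
t 1.75 pos [ 289.13 -637.51  404.7 ] yaw tool x deg 24.39445335355018 z [-0.  0. -1.] F [-0.56 -0.18 -0.04] j [-1.18  0.38  1.73 -0.    1.03 -0.03] w 1.0026867266161854
units xyz [ 15.6  -13.68   0.03] rot [-0.   -0.   -6.19]
```

>>> {"fn": "apply_moves", "kwargs": {
  "moves": [
    {"x": 1.2, "y": -1.0, "z": 0, "rx": 0, "ry": 0, "rz": -0.5, "hand": 1}
  ]
}}

```text
t: 1.83
ee_pos: [304.6, -605.4, 405.0]
ee_rot: [3.051, 0.738, -0.0]
wrist_force: [0.6, -0.3, 1.0]
gripper_width: 0.998
```

>>> {"fn": "apply_moves", "kwargs": {
  "moves": [
    {"x": 14.2, "y": -13.2, "z": -1, "rx": 0, "ry": 0, "rz": -5.7, "hand": 1},
    {"x": 14.2, "y": -13.2, "z": -1, "rx": 0, "ry": 0, "rz": -5.7, "hand": 1},
    {"x": 14.2, "y": -13.2, "z": -1, "rx": 0, "ry": 0, "rz": -5.7, "hand": 1},
    {"x": 14.2, "y": -13.2, "z": -1, "rx": 0, "ry": 0, "rz": -5.7, "hand": 1},
    {"x": 14.2, "y": -13.2, "z": -1, "rx": 0, "ry": 0, "rz": -5.7, "hand": 1},
    {"x": 14.2, "y": -13.2, "z": -1, "rx": 0, "ry": 0, "rz": -5.7, "hand": 1},
    {"x": 14.2, "y": -13.2, "z": -1, "rx": 0, "ry": 0, "rz": -5.7, "hand": 1},
    {"x": 14.2, "y": -13.2, "z": -1, "rx": 0, "ry": 0, "rz": -5.7, "hand": 1}
  ]
}}

```text
t: 2.5
ee_pos: [418.5, -287.0, 422.3]
ee_rot: [2.698, 1.608, 0.0]
wrist_force: [1.1, -0.7, 0.0]
gripper_width: 0.997
```

```bash
python3 - <<'E'
from mv import *
go([503,-165,404],61.55)
E
```

```text
t 2.5 pos [ 418.47 -287.05  422.25] yaw tool x deg 61.580194788588216 z [ 0. -0. -1.] F [ 1.06 -0.7   0.05] j [-0.65  0.05  2.11  0.    0.99 -0.15] w 0.9972222897683799
units xyz [5.9  0.65 0.73] rot [0.01 0.   0.01]
```

>>> {"fn": "apply_moves", "kwargs": {
  "moves": [
    {"x": 5.9, "y": 0.65, "z": 0.7, "rx": 0, "ry": 0, "rz": 0, "hand": 1},
    {"x": 5.9, "y": 0.65, "z": 0.7, "rx": 0, "ry": 0, "rz": 0, "hand": 1},
    {"x": 5.9, "y": 0.65, "z": 0.7, "rx": 0, "ry": 0, "rz": 0, "hand": 1},
    {"x": 5.9, "y": 0.65, "z": 0.7, "rx": 0, "ry": 0, "rz": 0, "hand": 1},
    {"x": 5.9, "y": 0.65, "z": 4.7, "rx": 0, "ry": 0, "rz": 0, "hand": 1},
    {"x": 5.9, "y": 0.65, "z": 7, "rx": 0, "ry": 0, "rz": 0, "hand": 1},
    {"x": 5.9, "y": 0.65, "z": 7.5, "rx": 0, "ry": 0, "rz": 0, "hand": 1},
    {"x": 5.9, "y": 0.65, "z": 7.5, "rx": 0, "ry": 0, "rz": 0, "hand": 1}
  ]
}}

```text
t: 3.17
ee_pos: [502.8, -166.6, 236.4]
ee_rot: [2.697, 1.609, 0.001]
wrist_force: [1.0, -0.7, -1.1]
gripper_width: 0.997
```

```bash
python3 - <<'E'
from mv import *
go([503,-165,203],61.55)
s=snapshot("top");t=snapshot("side");save(s,"t1");save(t,"s1")
for n,S in(("top",s),("side",t)):
    r=tip_of("bowl",n)
    for k in r[:1]: print(n,k["xy"],k["conf"],atz(S,k["xy"],0))
E
```

```text
t 3.1667 pos [ 502.77 -166.6   236.42] yaw tool x deg 61.62929270558057 z [ 0. -0. -1.] F [ 0.96 -0.66 -1.06] j [-0.36  0.39  2.13 -0.    0.62  0.13] w 0.996568330711118
units xyz [ 0.06 -0.02  1.34] rot [ 0.01 -0.    0.01]
top [310.9, 223.1] 0.66 [570.02 -61.83   0.  ]
side [306.1, 277.3] 0.9 [557.94 -49.56   0.  ]
```

View pics/s1.png

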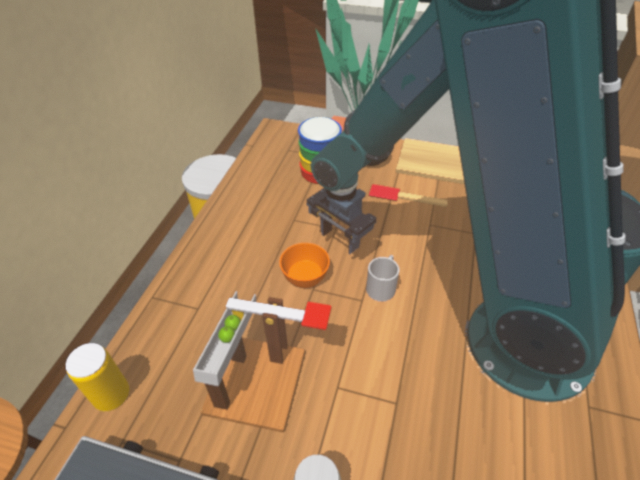

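View pics/t1.png

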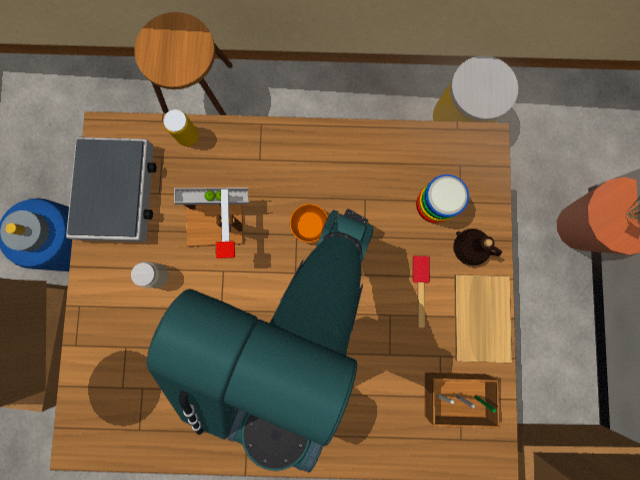

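>>> {"fn": "apply_moves", "kwargs": {
  "moves": [
    {"x": 0, "y": 0, "z": 1.0, "rx": 0, "ry": 0, "rz": 0, "hand": 1},
    {"x": 0, "y": 0, "z": 1.4, "rx": 0, "ry": 0, "rz": 0, "hand": 1},
    {"x": 1, "y": 0, "z": 1.4, "rx": 0, "ry": 0, "rz": 0, "hand": 1},
    {"x": 1.8, "y": 0, "z": 1.4, "rx": 0, "ry": 0, "rz": 0, "hand": 1},
    {"x": 2.1, "y": 0, "z": 1.4, "rx": 0, "ry": 0, "rz": 0, "hand": 1},
    {"x": 2.4, "y": 0, "z": 1.4, "rx": 0, "ry": 0, "rz": 0, "hand": 1},
    {"x": 2.7, "y": 0, "z": 1.4, "rx": 0, "ry": 0, "rz": 0, "hand": 1},
    {"x": 3.0, "y": 0, "z": 1.4, "rx": 0, "ry": 0, "rz": 0, "hand": 1},
    {"x": 3.3, "y": 0, "z": 1.4, "rx": 0, "ry": 0, "rz": 0, "hand": 1},
    {"x": 3.6, "y": 0, "z": 1.4, "rx": 0, "ry": 0, "rz": 0, "hand": 1}
  ]
}}

```text
t: 4.2
ee_pos: [545.9, -87.6, 203.1]
ee_rot: [2.699, 1.608, 0.0]
wrist_force: [-2.2, -2.9, 3.1]
gripper_width: 1.001
```

```bash
python3 - <<'E'
from mv import *
go([637-.477*60,82-.879*60,201],61.55)
t=snapshot("side");save({"pixels":cv2.resize(t["pixels"][180:380,190:430],None,fx=3,fy=3)},"s2")
E
```

```text
t 4.2 pos [545.86 -87.56 203.09] yaw tool x deg 61.5773244281928 z [ 0. -0. -1.] F [-2.22 -2.87  3.13] j [-0.2   0.48  2.08 -0.    0.59  0.3 ] w 1.0008694022154359
units xyz [ 5.3  -0.02  0.08] rot [0. 0. 0.]
```

View pics/s2.png

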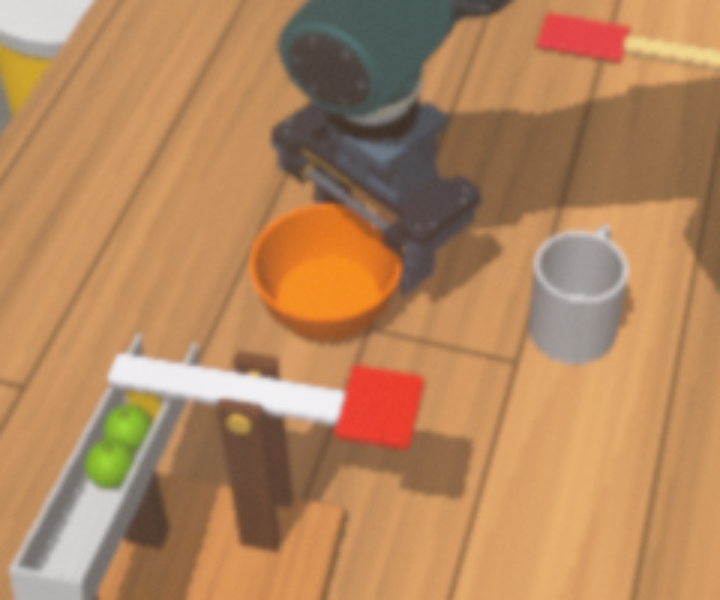

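>>> {"fn": "apply_moves", "kwargs": {
  "moves": [
    {"x": 0.4, "y": 0, "z": 0, "rx": 0, "ry": 0, "rz": 0, "hand": 1},
    {"x": 0.9, "y": 0, "z": 0, "rx": 0, "ry": 0, "rz": 0, "hand": 1},
    {"x": 1.4, "y": 0, "z": 0, "rx": 0, "ry": 0, "rz": 0, "hand": 1},
    {"x": 1.9, "y": 0, "z": 0, "rx": 0, "ry": 0, "rz": 0, "hand": 1},
    {"x": 2.4, "y": 0, "z": 0, "rx": 0, "ry": 0, "rz": 0, "hand": 1},
    {"x": 2.9, "y": 0, "z": 0, "rx": 0, "ry": 0, "rz": 0, "hand": 1},
    {"x": 3.4, "y": 0, "z": 0, "rx": 0, "ry": 0, "rz": 0, "hand": 1},
    {"x": 3.8, "y": 0, "z": 0, "rx": 0, "ry": 0, "rz": 0, "hand": 1},
    {"x": 4.1, "y": 0, "z": 0, "rx": 0, "ry": 0, "rz": 0, "hand": 1},
    {"x": 4.3, "y": 0, "z": 0, "rx": 0, "ry": 0, "rz": 0, "hand": 1}
  ]
}}

```text
t: 5.08
ee_pos: [597.1, 7.8, 202.7]
ee_rot: [2.698, 1.609, 0.0]
wrist_force: [-0.9, -2.0, 3.3]
gripper_width: 1.002
```

```bash
cat > bowl.py <<'E'
from mv import *
import sys
go([637-.477*60,82-.879*60,201],61.55)
S={n:snapshot(n) for n in("side","top")}
save({"pixels":cv2.resize(S["side"]["pixels"][180:380,190:430],None,fx=3,fy=3)},"s"+sys.argv[1])
save({"pixels":cv2.resize(S["top"]["pixels"][150:300,160:360],None,fx=4,fy=4)},"t"+sys.argv[1])
for n in S:
    r=trace("bowl",n)
    if not r: continue
    m=r[0]["region"].astype(np.uint8); ys,xs=np.nonzero(m); print(n,r[0]["conf"],m.sum(),xs.min(),xs.max(),ys.min(),ys.max())
    # fit bowl model silhouette (x,y) to region hull
    from scipy.optimize import minimize
    a=np.linspace(0,2*np.pi,60,endpoint=False)
    def sil(c):
        P=[proj(S[n],(c[0]+q*np.cos(k),c[1]+q*np.sin(k),z)) for z,q in((55,65),(30,59),(0,46)) for k in a]
        h=cv2.convexHull(np.array(P,np.float32)*8); im=np.zeros((480*4//4,640),np.uint8)
        cv2.fillConvexPoly(im,np.round(h).astype(np.int32),1,cv2.LINE_8,3); return im
    def cost(c):
        i=sil(c); return (i!=m).sum()
    r0=minimize(cost,atz(S[n],r[0]["xy"],30)[:2],method="Nelder-Mead",options=dict(initial_simplex=None,xatol=.3))
    best=None
    c0=r0.x
    for st in(8,4,2,1):
        g=[(cost((c0[0]+i*st,c0[1]+j*st)),c0[0]+i*st,c0[1]+j*st) for i in range(-2,3) for j in range(-2,3)]
        k=min(g); c0=np.array(k[1:])
    print("  bowl fit",c0,"mismatch",k[0])
E
python3 bowl.py 3
```

```text
t 5.0833 pos [597.14   7.77 202.69] yaw tool x deg 61.63420610163593 z [ 0. -0. -1.] F [-0.93 -2.03  3.26] j [-0.03  0.53  1.99 -0.    0.63  0.47] w 1.0016636565435775
units xyz [ 0.97 -0.01  0.07] rot [ 0.   -0.    0.01]
side 0.61 1330 239 291 269 316
  bowl fit [625.9   56.65] mismatch 743
```

View pics/s3.png

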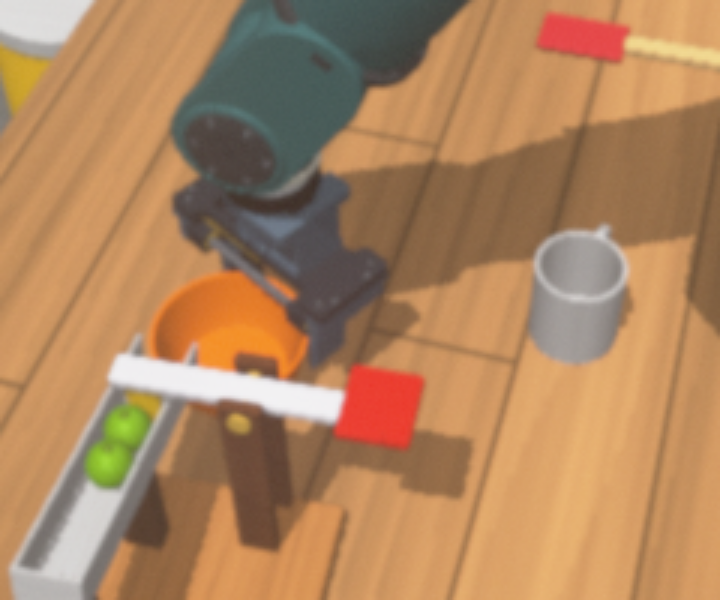

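View pics/t3.png

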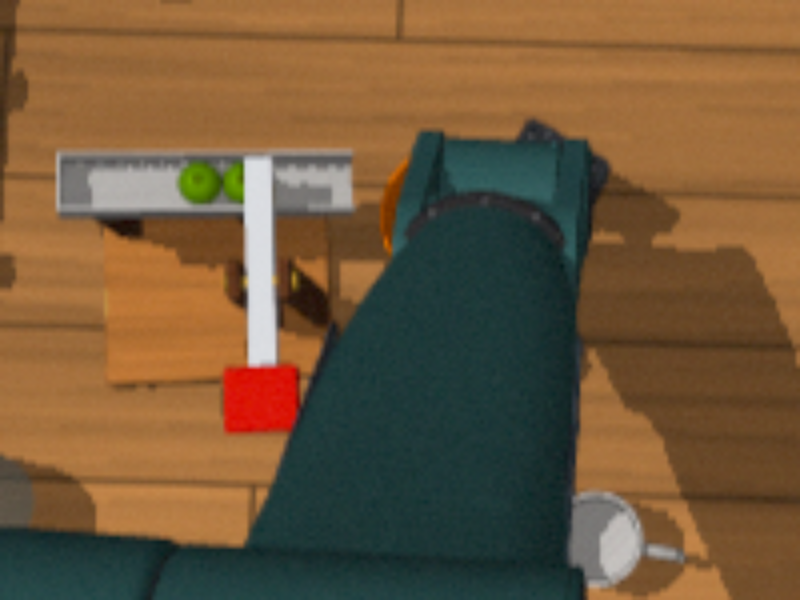

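```bash
python3 - <<'E'
from mv import *
t=snapshot("side");s=snapshot("top")
a=np.linspace(0,2*np.pi,90)
for off in (50,54,58,62,66):
    c=np.array([597.1,7.8])+off*np.array([.477,.879])
    P=np.array([proj(t,(c[0]+65*np.cos(k),c[1]+65*np.sin(k),55)) for k in a])
    Q=np.array([proj(s,(c[0]+65*np.cos(k),c[1]+65*np.sin(k),55)) for k in a])
    print(off,c,"side crop left/top/right",((P.min(0)-[190,180])*3),(P.max(0)-[190,180])*3,"top left",(Q.min(0)-[160,150])*4)
E
```

```text
50 [620.95  51.75] side crop left/top/right [155.42 264.87] [315.2  391.85] top left [389.41 141.75]
54 [622.86  55.27] side crop left/top/right [151.55 267.46] [311.63 394.88] top left [385.27 139.39]
58 [624.77  58.78] side crop left/top/right [147.66 270.06] [308.03 397.91] top left [381.15 137.04]
62 [626.67  62.3 ] side crop left/top/right [143.77 272.67] [304.43 400.96] top left [377.02 134.68]
66 [628.58  65.81] side crop left/top/right [139.86 275.28] [300.81 404.01] top left [372.89 132.33]
```

>>> {"fn": "apply_moves", "kwargs": {
  "moves": [
    {"x": 0.4, "y": 0, "z": 0, "rx": 0, "ry": 0, "rz": 0, "hand": 1},
    {"x": 0.75, "y": 0, "z": 0, "rx": 0, "ry": 0, "rz": 0, "hand": 1},
    {"x": 0.95, "y": 0, "z": 0, "rx": 0, "ry": 0, "rz": 0, "hand": 1},
    {"x": 1.07, "y": 0, "z": 0, "rx": 0, "ry": 0, "rz": 0, "hand": 1},
    {"x": 1.07, "y": 0, "z": 0, "rx": 0, "ry": 0, "rz": 0, "hand": 1},
    {"x": 0.5, "y": 0, "z": 0, "rx": 0, "ry": 0, "rz": 0, "hand": 1},
    {"x": -0.5, "y": 0, "z": 0, "rx": 0, "ry": 0, "rz": 0, "hand": 1},
    {"x": -1.8, "y": 0, "z": 0, "rx": 0, "ry": 0, "rz": 0, "hand": 1},
    {"x": -3.2, "y": 0, "z": 0, "rx": 0, "ry": 0, "rz": 0, "hand": 1},
    {"x": -3.2, "y": 0, "z": -1.4, "rx": 0, "ry": 0, "rz": 0, "hand": 1}
  ]
}}

```text
t: 6.22
ee_pos: [553.7, -67.1, 233.0]
ee_rot: [-2.695, -1.602, 0.012]
wrist_force: [-1.7, 0.4, -0.8]
gripper_width: 1.002
```

```bash
python3 bowl.py 4;  python3 - <<'E'
from mv import *
go([456,187,450],61.6)
E
```

```text
t 6.2167 pos [553.71 -67.07 233.01] yaw tool x deg 61.46303890812486 z [-0.01  0.   -1.  ] F [-1.71  0.43 -0.84] j [-0.16  0.43  2.07 -0.    0.65  0.34] w 1.0019830432902592
units xyz [4.43 0.09 1.26] rot [-0.09  0.03 -0.01]
side 0.59 1007 235 283 276 325
  bowl fit [638.52  73.19] mismatch 1161
top 0.61 1210 248 287 181 220
  bowl fit [637.55  84.87] mismatch 57
t 6.4167 pos [558.45 -64.31 238.46] yaw tool x deg 61.54896100012231 z [ 0. -0. -1.] F [-0.66  0.59 -0.11] j [-0.16  0.42  2.06  0.    0.65  0.34] w 0.9945012318497884
units xyz [ 6.89 -8.38 -8.47] rot [ 0.01 -0.01 -0.01]
```

View pics/s4.png

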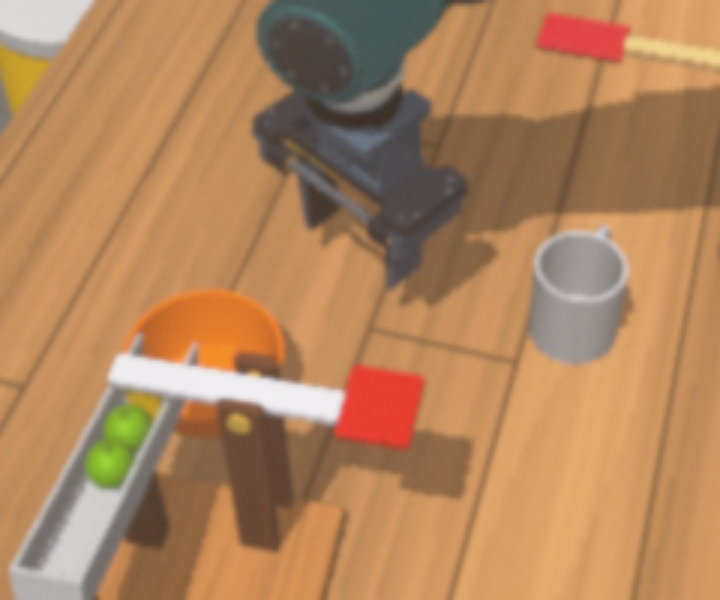

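View pics/t4.png

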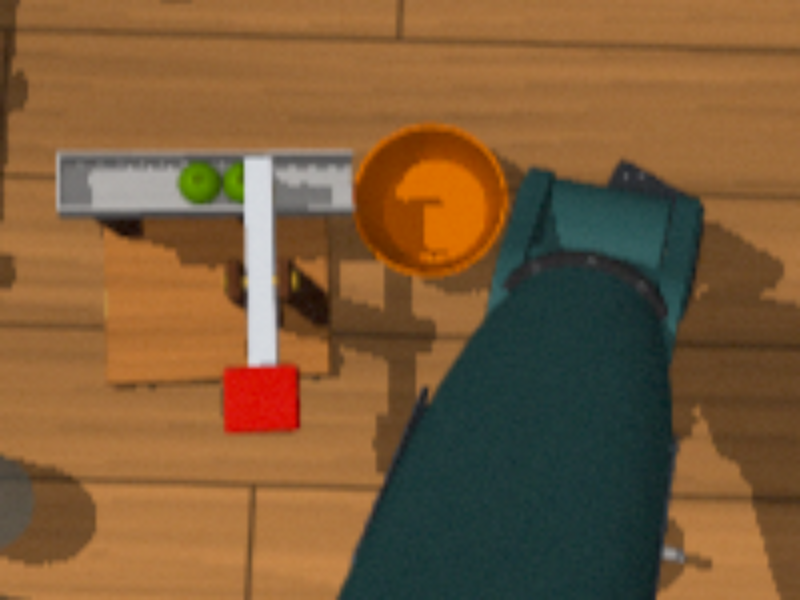

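>>> {"fn": "apply_moves", "kwargs": {
  "moves": [
    {"x": 0, "y": 0, "z": -2, "rx": 0, "ry": 0, "rz": 0, "hand": 0},
    {"x": 0, "y": 0, "z": -4, "rx": 0, "ry": 0, "rz": 0, "hand": 0},
    {"x": 0, "y": 0, "z": -6, "rx": 0, "ry": 0, "rz": 0, "hand": 0},
    {"x": 0, "y": 0, "z": -8, "rx": 0, "ry": 0, "rz": 0, "hand": 0},
    {"x": 0.5, "y": -0.5, "z": -9, "rx": 0, "ry": 0, "rz": 0, "hand": 0},
    {"x": 6.9, "y": -8.4, "z": -9, "rx": 0, "ry": 0, "rz": -5.3, "hand": 0},
    {"x": 6.9, "y": -8.4, "z": -9, "rx": 0, "ry": 0, "rz": -5.3, "hand": 0},
    {"x": 6.9, "y": -8.4, "z": -9, "rx": 0, "ry": 0, "rz": -5.3, "hand": 0},
    {"x": 6.9, "y": -8.4, "z": -9, "rx": 0, "ry": 0, "rz": -5.3, "hand": 0},
    {"x": 6.9, "y": -8.4, "z": -9, "rx": 0, "ry": 0, "rz": -5.3, "hand": 0}
  ]
}}

```text
t: 7.25
ee_pos: [474.5, 141.6, 458.4]
ee_rot: [-2.146, -2.294, 0.001]
wrist_force: [0.9, -0.0, 0.1]
gripper_width: 0.299
```

```bash
 python3 - <<'E'
from mv import *
go([456,187,410],93.3)
E
```

```text
t 7.25 pos [474.47 141.6  458.38] yaw tool x deg 93.82577952315322 z [-0. -0. -1.] F [ 0.92 -0.03  0.07] j [ 0.24 -0.02  2.1   0.    1.06  0.18] w 0.29930231270133517
units xyz [ 1.86 -0.61  1.94] rot [-0.01  0.    0.09]
```

>>> {"fn": "apply_moves", "kwargs": {
  "moves": [
    {"x": 1.86, "y": -0.7, "z": 0, "rx": 0, "ry": 0, "rz": 0, "hand": 0},
    {"x": 1.86, "y": -0.7, "z": 0, "rx": 0, "ry": 0, "rz": 0, "hand": 0},
    {"x": 1.86, "y": -0.7, "z": 1, "rx": 0, "ry": 0, "rz": 0, "hand": 0},
    {"x": 1.86, "y": -0.7, "z": 1.8, "rx": 0, "ry": 0, "rz": 0, "hand": 0},
    {"x": 1.86, "y": -0.7, "z": 1.8, "rx": 0, "ry": 0, "rz": 0, "hand": 0},
    {"x": 1.86, "y": -0.7, "z": 1.8, "rx": 0, "ry": 0, "rz": 0, "hand": 0}
  ]
}}

```text
t: 7.75
ee_pos: [455.4, 185.3, 413.0]
ee_rot: [-2.153, -2.286, 0.004]
wrist_force: [0.2, 1.0, -0.2]
gripper_width: 0.003
```

```bash
 python3 bowl.py 5; python3 - <<'E'
from mv import *
go([454,187,391],93.3)
E
```

```text
t 7.75 pos [455.45 185.3  413.04] yaw tool x deg 93.4095992563244 z [-0. -0. -1.] F [ 0.19  1.01 -0.22] j [ 0.34  0.03  2.14 -0.    0.97  0.28] w 0.0026678051011189787
units xyz [-6.59  5.76  8.47] rot [-0.02  0.02  5.31]
side 0.74 1073 232 284 276 325
  bowl fit [640.46  79.3 ] mismatch 1064
t 7.95 pos [456.07 185.31 415.09] yaw tool x deg 93.36812156634159 z [ 0.  0. -1.] F [-0.11  0.28 -0.01] j [0.34 0.03 2.14 0.   0.97 0.28] w 0.003373172820283031
units xyz [ 0.07 -0.08  0.96] rot [ 0.01 -0.    0.01]
```

View pics/s5.png

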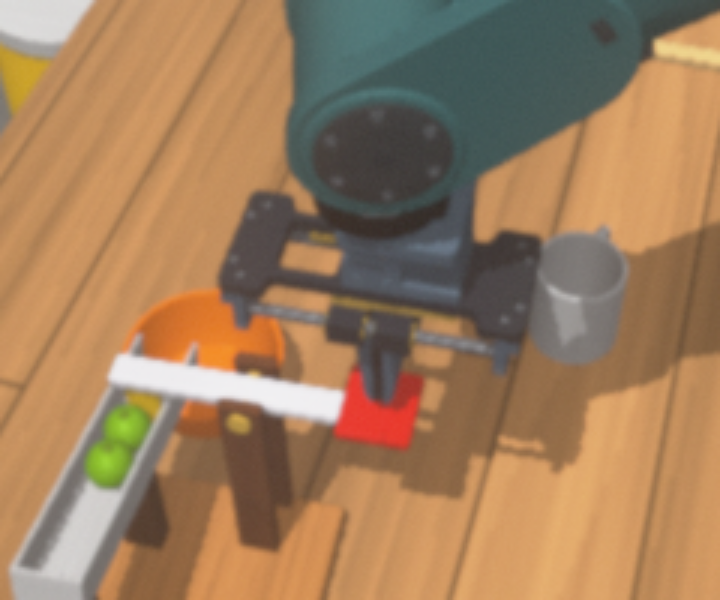

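View pics/t5.png

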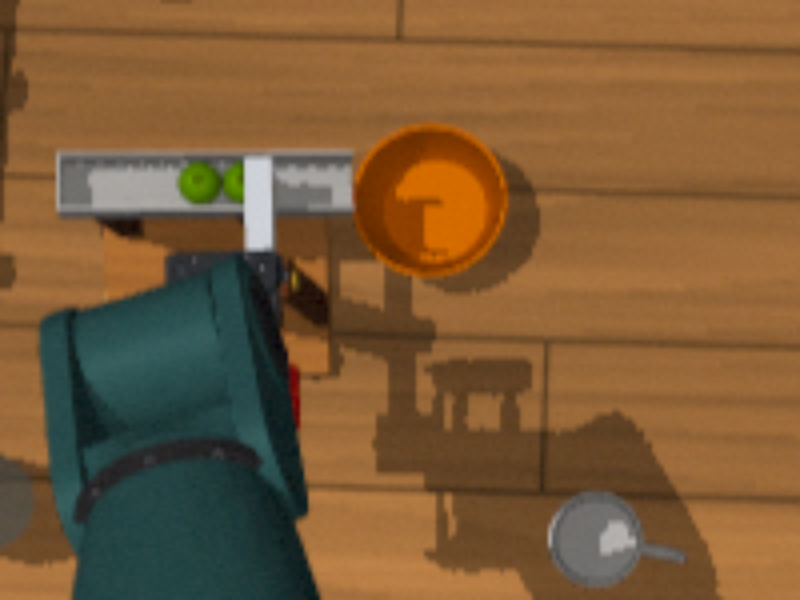

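>>> {"fn": "apply_moves", "kwargs": {
  "moves": [
    {"x": 0, "y": -0.1, "z": 0.7, "rx": 0, "ry": 0, "rz": 0, "hand": 0},
    {"x": 0, "y": -0.1, "z": 1.0, "rx": 0, "ry": 0, "rz": 0, "hand": 0},
    {"x": 0, "y": -0.1, "z": 1.3, "rx": 0, "ry": 0, "rz": 0, "hand": 0},
    {"x": 0, "y": -0.1, "z": 1.6, "rx": 0, "ry": 0, "rz": 0, "hand": 0},
    {"x": 0, "y": -0.1, "z": 1.9, "rx": 0, "ry": 0, "rz": 0, "hand": 0},
    {"x": 0, "y": -0.1, "z": 2.1, "rx": 0, "ry": 0, "rz": 0, "hand": 0},
    {"x": 0, "y": -0.1, "z": 2.3, "rx": 0, "ry": 0, "rz": 0, "hand": 0},
    {"x": 0, "y": -0.1, "z": 2.3, "rx": 0, "ry": 0, "rz": 0, "hand": 0}
  ]
}}

```text
t: 8.62
ee_pos: [453.3, 185.3, 356.0]
ee_rot: [2.155, 2.286, 0.0]
wrist_force: [0.1, -0.7, 4.2]
gripper_width: 0.004
```

```bash
 python3 bowl.py 6
```

```text
t 8.6167 pos [453.33 185.35 356.01] yaw tool x deg 93.39185002076427 z [ 0.  0. -1.] F [ 0.12 -0.69  4.24] j [0.34 0.12 2.18 0.   0.85 0.28] w 0.004365393712345631
units xyz [-6.6   5.82  6.2 ] rot [ 0.   -0.    5.31]
side 0.65 754 235 283 276 325
  bowl fit [642.2  79. ] mismatch 1386
top 0.89 1162 248 286 181 218
  bowl fit [639.34  85.58] mismatch 68
```

View pics/s6.png

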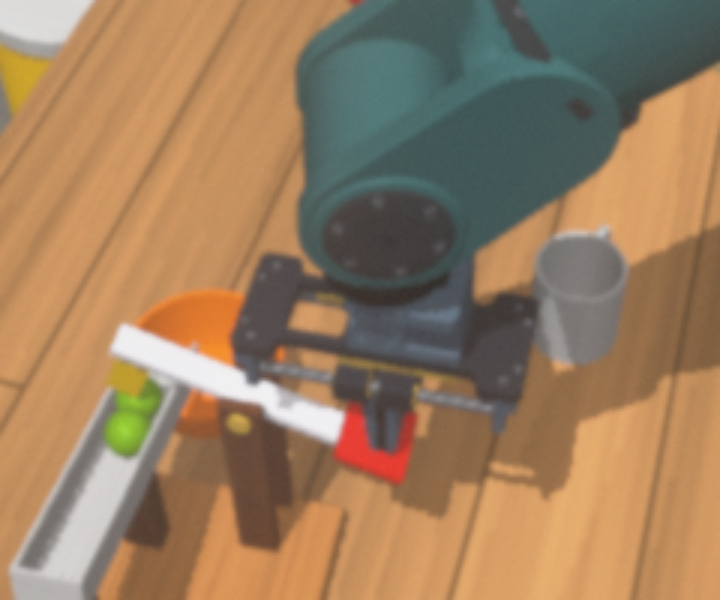

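View pics/t6.png

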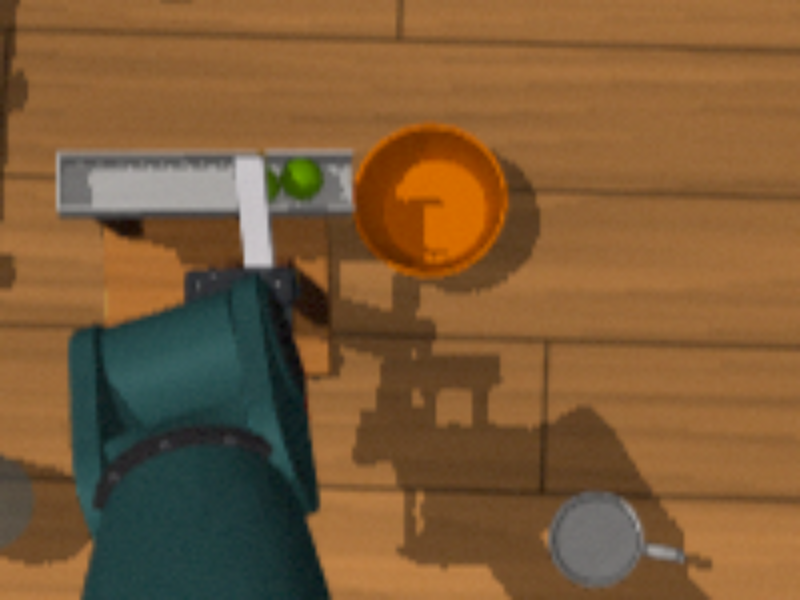

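>>> {"fn": "apply_moves", "kwargs": {
  "moves": [
    {"x": 0, "y": 0, "z": 0.1, "rx": 0, "ry": 0, "rz": 0, "hand": 0},
    {"x": 0, "y": 0, "z": 0.1, "rx": 0, "ry": 0, "rz": 0, "hand": 0},
    {"x": 0, "y": 0, "z": 0.1, "rx": 0, "ry": 0, "rz": 0, "hand": 0},
    {"x": 0, "y": 0, "z": 0.1, "rx": 0, "ry": 0, "rz": 0, "hand": 0},
    {"x": 0, "y": 0, "z": 0.1, "rx": 0, "ry": 0, "rz": 0, "hand": 0},
    {"x": 0, "y": 0, "z": 0.1, "rx": 0, "ry": 0, "rz": 0, "hand": 0},
    {"x": 0, "y": 0, "z": 0.1, "rx": 0, "ry": 0, "rz": 0, "hand": 0},
    {"x": 0, "y": 0, "z": 0.1, "rx": 0, "ry": 0, "rz": 0, "hand": 0},
    {"x": 0, "y": 0, "z": 0.1, "rx": 0, "ry": 0, "rz": 0, "hand": 0},
    {"x": 0, "y": 0, "z": 0.1, "rx": 0, "ry": 0, "rz": 0, "hand": 0}
  ]
}}

```text
t: 9.65
ee_pos: [453.2, 185.3, 354.3]
ee_rot: [2.154, 2.286, 0.001]
wrist_force: [0.9, -0.0, 5.4]
gripper_width: 0.002
```

```bash
 python3 bowl.py 7
```

```text
t 9.65 pos [453.23 185.33 354.27] yaw tool x deg 93.3957560734327 z [ 0.  0. -1.] F [ 0.9  -0.    5.42] j [0.34 0.12 2.18 0.   0.84 0.28] w 0.0020086444611523493
units xyz [-6.6   5.82  6.13] rot [ 0.   -0.    5.31]
side 0.96 670 235 283 276 325
  bowl fit [641.3   79.58] mismatch 1459
top 0.91 973 248 286 180 218
  bowl fit [639.16  85.55] mismatch 257
```

View pics/t7.png

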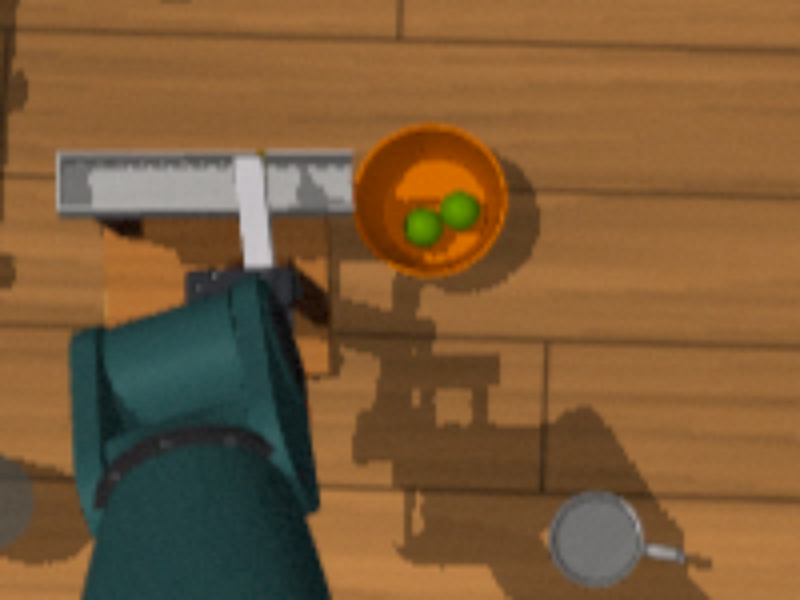

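View pics/s7.png

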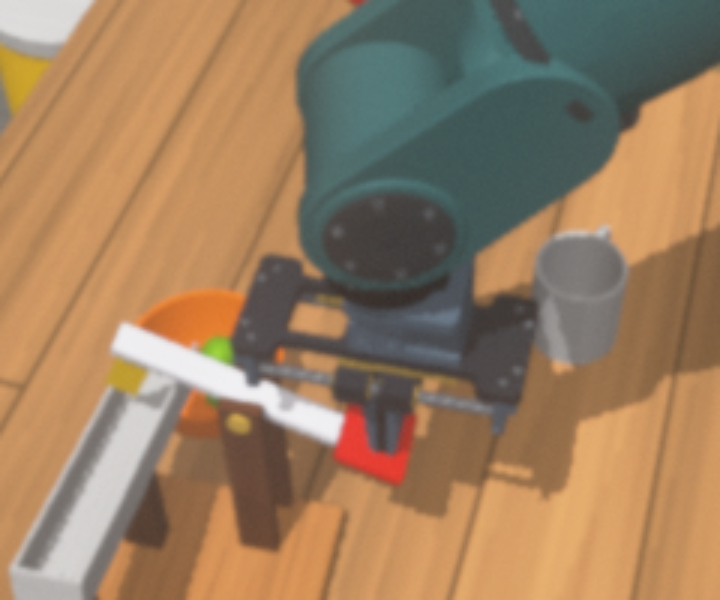

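Both limes are in the bowl (top crop, about (424,228) and (460,210)) and the trough is empty. I'll release the paddle gently, then retreat upward.

>>> {"fn": "apply_moves", "kwargs": {
  "moves": [
    {"x": 0, "y": 0, "z": -0.3, "rx": 0, "ry": 0, "rz": 0, "hand": 0},
    {"x": 0, "y": 0, "z": -0.6, "rx": 0, "ry": 0, "rz": 0, "hand": 0},
    {"x": 0, "y": 0, "z": -0.9, "rx": 0, "ry": 0, "rz": 0, "hand": 0},
    {"x": 0, "y": 0, "z": -1.2, "rx": 0, "ry": 0, "rz": 0, "hand": 0},
    {"x": 0, "y": 0, "z": -1.5, "rx": 0, "ry": 0, "rz": 0, "hand": 0},
    {"x": 0, "y": 0, "z": -2.2, "rx": 0, "ry": 0, "rz": 0, "hand": 0},
    {"x": 0, "y": 0, "z": -3.5, "rx": 0, "ry": 0, "rz": 0, "hand": 0},
    {"x": 0, "y": 0, "z": -5, "rx": 0, "ry": 0, "rz": 0, "hand": 0},
    {"x": 0, "y": 0, "z": -6, "rx": 0, "ry": 0, "rz": 0, "hand": 0},
    {"x": 0, "y": 0, "z": -6, "rx": 0, "ry": 0, "rz": 0, "hand": 0}
  ]
}}

```text
t: 10.68
ee_pos: [453.8, 185.5, 510.1]
ee_rot: [2.152, 2.283, 0.012]
wrist_force: [0.3, -0.0, 1.5]
gripper_width: 0.006
```

>>> {"fn": "apply_moves", "kwargs": {
  "moves": [
    {"x": -3, "y": 0, "z": -1, "rx": 0, "ry": 0, "rz": 0, "hand": 0},
    {"x": -6, "y": 0, "z": -1, "rx": 0, "ry": 0, "rz": 0, "hand": 0},
    {"x": -6, "y": 0, "z": -1, "rx": 0, "ry": 0, "rz": 0, "hand": 0},
    {"x": -6, "y": 0, "z": -1, "rx": 0, "ry": 0, "rz": 0, "hand": 0},
    {"x": -6, "y": 0, "z": -1, "rx": 0, "ry": 0, "rz": 0, "hand": 0},
    {"x": -6, "y": 0, "z": -1, "rx": 0, "ry": 0, "rz": 0, "hand": 0}
  ]
}}

```text
t: 11.18
ee_pos: [461.9, 34.5, 529.1]
ee_rot: [2.158, 2.283, 0.001]
wrist_force: [-0.9, 0.2, -0.6]
gripper_width: 0.007
```

```bash
 python3 bowl.py 8; python3 - <<'E'
from mv import *
s=snapshot("side"); save(s,"full8")
E
```

```text
t 11.1833 pos [461.9   34.53 529.1 ] yaw tool x deg 93.23756468321938 z [ 0.  0. -1.] F [-0.94  0.21 -0.58] j [ 0.02 -0.16  2.09  0.    1.2  -0.03] w 0.006839356949867412
units xyz [-0.54  5.83 13.13] rot [ 0.   -0.    5.28]
side 0.95 1042 234 283 275 325
  bowl fit [640.    76.81] mismatch 1117
top 0.57 651 248 286 182 206
  bowl fit [649.49  86.31] mismatch 580
```

View pics/t8.png

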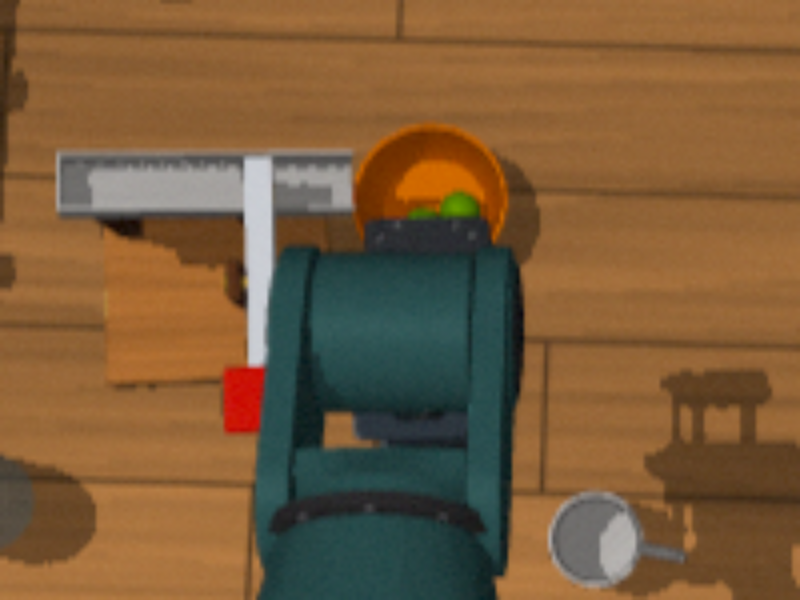

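View pics/full8.png

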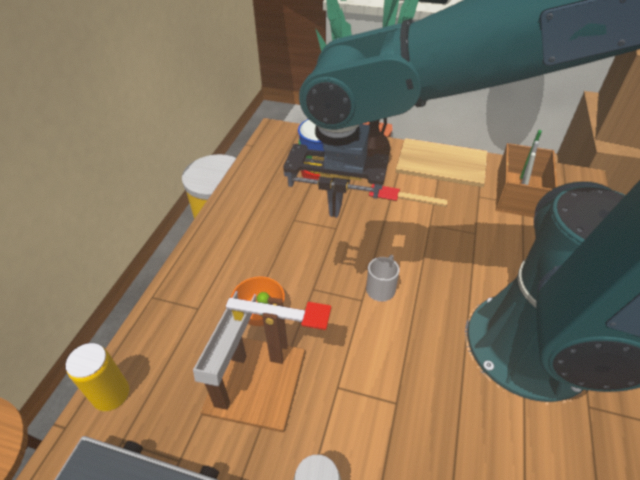

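The side picture shows the lever level and the gate shut: the paddle is at (317,315), where it began. The limes are in the bowl at about (262,298), the other things are where they were, and the arm is clear of everything.

```bash
 python3 -c "
from cell import manip;print(manip.finish_job())"
```

```text
the job is handed in; nothing more can be done
None
```

The job is done and handed in at about 11.5 s. I pushed the bowl in a straight line between the open fingers to the catch point. I then pressed the paddle with the shut fingers (about 5 N) until both limes had rolled out, let it rise slowly and moved the arm clear.

**Bowl position:** before and during the press, the top view put the bowl at about (638–639, 85–86) mm, against an estimated catch point of (637, 82), so roughly 3–4 mm off.

**Last pictures:** the trough is empty, the lever is back level with the gate shut, and both limes are in the bowl. The things nearby, such as the mug and scraper, look unmoved; the bowl stack and jebena were partly hidden behind the gripper. The wrist force was near zero.

**Checks that disagreed:** the side-view silhouette fits of the bowl came out up to about 12 mm from the top-view ones and matched poorly, because the lever and trough hide part of the bowl there. The last top-view fit, (649, 86), was also poor because the gripper covered part of the bowl. The bowl's visible edges had not moved in the pictures, so I relied on the earlier unobstructed top-view fits.

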